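# Prop the cutlery chest open on its stay

### The arm

A 7-joint arm with a two-finger parallel gripper is mounted at the origin on a cart in front of the work surface, level with it; the furniture and walls round the work are solid. World frame = base frame: x ahead of the robot, y to its left, z up, the work surface at z = 0. Lengths are in m, angles in rad, forces in N, time in s.
With the tool pointing down it reaches from about 0.35 to 0.9 m from the base axis. Payload 19.9 kg.
Tool frame: the origin (TCP) lies at the very end of the fingers, on their centre line; the grasp point (between the pads) lies 19 mm behind it (arm.grip_depth is the z of the grasp point in the tool frame, in m); z points along the fingers, y is the line along which they close (so a half turn about z gives the same grasp; the last joint's range is limited). The gripper opens to 94 mm and grips with 3 to 60 N. Pads are 16 mm wide; open, the fingers measure 119 mm over their backs; the gripper's body (75 mm by 177 mm) begins 78 mm behind the grasp point.
Start: joints at [-1.183, 0.417, -0.01, 1.614, 0.005, 1.111, -0.053], TCP at [0.26, 0.568, 0.205] pointing down, gripper open.
Joint ranges: [-2.81, 2.81], [-0.39, 2.02], [-1.27, 1.25], [0.06, 2.57], [-1.19, 4.33], [0.19, 2], [-2.82, 2.82]. Speed limits (rad/s): [1.89, 1.89, 2.39, 2.39, 3.01, 3.01, 3.01].

### API

Orientations are given as a unit quaternion [w, x, y, z].
In Python, from station import arm gives the robot as it stands.
- The arm moves only by the tool inch_along, called as name(argument=value, ...), one argument or row to a line, values as JSON. Schema: {"type":"object","properties":{"deltas":{"type":"array","items":{"type":"array","items":{"type":"number"},"minItems":7,"maxItems":7},"minItems":1,"maxItems":10},"squeeze":{"type":"number"},"only":{"type":"string"},"quiet":{"type":"boolean"},"lines":{"type":"string"}},"required":["deltas"],"additionalProperties":false}. deltas is a list of rows, 1 to 10 of them, each of 7 numbers: dx, dy, dz in units of 20 mm, then a rotation vector rx, ry, rz in units of 0.1 rad, then the finger opening in m; each row is the pose to reach, as a shift and turn from the pose commanded when the call began, along the tool's axes at that moment; what a row does not reach only later rows make up. A row lasts 1/10 s, in which the tool goes at most 0.05 m and 0.15 rad, less where a joint would pass 70% of its speed; a pose out of reach is approached as far as the arm can. The fingers move at their own pace and stop on an object; squeeze is the grip in N (left out, the last holds). Time passes only in rows, so rows that do not move let the fingers close. The tool returns the time, the measured TCP pose, the force, the opening and the grip force at its end. only (a regular expression) keeps the lines of the reply that match it, lines (a string "A,B") keeps lines A to B, and quiet returns only ok. Input that does not fit is refused with a message, and nothing moves.
- arm.state(): the state, without advancing time (a new reading comes with each control period).
- arm.camera(name): name is "side" or "top"; returns the picture (420x560x3 uint8, red, green, blue); there is no depth.
- arm.camera_params(name): a dict with "mtx" (3x3 intrinsics, pixels), "eye" and "rotation" of the camera in the world. Camera axes: x right, y up, looking along -z (the intrinsics and any distortion apply to the point x, -y, -z); pixel columns grow to the right and rows downward; lengths in m; the calibration is good to about 2 mm. A picture is of the moment at which its call begins. camera_params takes no time and is no camera call.
- arm.close_job(): hands the job in; it is judged then, once.
The state is a dict: "time_s": time; "qpos": joint angles; "joint_velocities": joint speeds; "effort": joint torques, N m; "tool_pos": TCP position; "orientation": TCP orientation; "force": force on the tool from outside, world axes, zero at the start; "ft_torque": the same for the moment, N m; "grip_width": finger opening in m; "finger_force": force on a finger pad.
Only numpy, scipy, OpenCV 4.12 (cv2) and the standard library are available. Lean on these libraries where they do the work, as an engineer would, in place of code of your own. Each camera call takes 0.05 s, during which the arm holds its last target. There are 200 camera calls.

### The job

Prop open the lid of the wooden cutlery chest so that what is inside can air: swing the lid right back until it leans on its stop by itself, flip the folding stay up from inside the chest until it stands by itself leaning back on its own stop, then bring the lid forward again and lower it onto the stay until the stay's cross-pin is caught behind the cleat under the lid and carries it. Ease the lid down by hand all the way: do not let it drop and do not force it against the stay. Leave the other things where they are.

Things in the scene. Friction and masses are not known exactly. Their poses are not given: they have to be found in the camera images.
- chest: Fixed wooden chest with dark metal corner plates, 170 deep (x) x 210 wide (y) x 75 high, walls and floor 8 thick. Origin: centre of its underside; +x points to the hinge side, -x to the front (handle side). The lid's hinge line runs along y at x=+85, z=75 mm. A teaspoon and a cake fork lie on its floor, in the +y half.
- lid (a joint): Angle of the flat wooden lid (170 x 210 x 10 mm, about 0.35 kg, hinged on the chest's rear rim, underside on the hinge line): 0 shut, grows as it opens, stop at 1.75. It swings freely: below about 1.5 it falls shut, past about 1.65 it leans back on the stop by itself. Propped on the stay it rests at about 1.05.
- lid_grip (a point): Middle of the lid's round steel bail handle: a bar of 10 mm diameter, 90 mm long along the chest's y, held by two arms 45 mm in front of the lid's front edge (shut: at x=-130, y=0, z=81 mm in the chest frame, 215 mm from the hinge line). A grip across the bar lets it pivot between the fingers.
- stay (a joint): Angle of the folding steel stay: 0 lying flat, pointing to the chest's front; grows as it swings up and back; stop at 1.92. It swings freely: below 1.57 it falls flat, beyond it falls back on its stop. The lid coming down meets the pin at a lid angle of about 1.3 and pushes the stay forward to about 1.64, where the cleat stops it. A stay not past upright misses the cleat and folds down.
- stay_pin (a point): Grip point on the stay's round steel cross-pin: 10 mm thick, along y, 78 mm from the pivot at the stay's free end. From the bar at y=-88 mm it reaches 54 mm towards the chest's middle; this point is on its axis at y=-59 mm (stay flat: x=-41, z=61 mm in the chest frame, 31 mm room to the front wall). A grip across the pin lets it pivot in the fingers.
- bowl: White bowl, 150 wide, 61 high; bystander. Origin under its centre.
- timer: Dark round kitchen timer, 60 wide, 25 high; bystander. Origin under its centre.
- spice_tin: Pale round tin, 62 wide, 25 high; bystander. Origin under its centre.
- table_fork: Fork, 193 mm long, lying; bystander. Origin under its centre.
- teaspoon_out: Teaspoon, 137 mm long, lying on the worktop; bystander. Origin under its centre.
- teaspoon_in: Teaspoon, 130 mm long, lying in the chest; bystander. Origin under its centre.
- cake_fork_in: Cake fork, 145 mm long, lying in the chest; bystander. Origin under its centre.
- lid_cleat (a point): Catching face of the dark metal cleat under the lid near the chest's -y side: a bar 10 thick, 50 long (along y), standing 12 mm off the underside, from 81.4 to 91.4 mm from the hinge line. The point is on its hinge-side face, 5 mm off the underside. The pin must end up on this face, between cleat and hinge.
- stay_pivot (a point): Pivot of the stay inside the chest's -y wall: axis along y, at x=+37, y=-88, z=61 mm in the chest frame. The stay is a 10 x 5 mm bar, 78 mm from this pivot to its cross-pin.

How it is judged:
By the outcome, as a careful person would: the job done as asked, in the order asked, and still so for the second after the job is handed in, with the robot touching nothing.
It also fails if it takes over 67 s, if anything falls off the work surface, if the arm or the gripper's body presses on something with over 40 N, if the wrist force passes 120 N, or if a joint passes its speed limit or range.

## Working session

There is one attempt and no reset: what is moved stays moved. The work goes in short steps, Python scripts to look and compute and a tool call to move; the robot and the scene stay as the last step left them, time stands still between calls to the robot, and variables do not carry over. Pictures are saved under pics/ and viewed, at most 10 in all, crops included, and the job is handed in when it is done.

```bash
ls; mkdir -p pics; python3 - <<'E'
from station import arm
import cv2
for n in("top","side"):
    cv2.imwrite(f"pics/{n}0.png",arm.camera(n)[:,:,::-1]); p=arm.camera_params(n); print(n,p)
print(arm.state(), arm.grip_depth)
E
```

```text
pics
station.py
top {'mtx': array([[493.68719813,   0.        , 276.12732529],
       [  0.        , 493.68719813, 206.97863848],
       [  0.        ,   0.        ,   1.        ]]), 'eye': array([0.10814662, 0.08411621, 1.52702439]), 'rotation': array([-0.58033847, -0.08798989,  0.11634324,  0.8012049 ])}
side {'mtx': array([[391.55632367,   0.        , 280.86867547],
       [  0.        , 391.55632367, 207.27732329],
       [  0.        ,   0.        ,   1.        ]]), 'eye': array([0.53359546, 0.74370399, 0.7471305 ]), 'rotation': array([0.01071272, 0.01538488, 0.42535738, 0.90483128])}
{'time_s': 0.1, 'qpos': array([-1.182498  ,  0.41787188, -0.01032348,  1.61408361,  0.00469429,
        1.11071972, -0.05301584]), 'joint_velocities': array([ 8.73359439e-04, -2.71216465e-03,  1.72583344e-03, -6.81000414e-04,
        1.06687424e-03, -3.86217569e-05,  2.76315623e-04]), 'effort': array([ 6.11442101e-04, -8.52585626e+01,  6.39498197e-01, -4.26699007e+01,
       -4.88920603e-02,  1.64796930e-02,  6.07732522e-05]), 'tool_pos': array([0.26028928, 0.56785779, 0.20492698]), 'orientation': array([-7.80992933e-05,  2.13244873e-01,  9.76998641e-01, -5.23472888e-04]), 'force': array([0.90267642, 0.01955855, 0.36397432]), 'ft_torque': array([-0.05242429,  0.00189435, -0.00608454]), 'finger_force': 0.0, 'grip_width': 0.09403873561610733} -0.0188
```
Rotation is quaternion; which order? Assume [w,x,y,z].

View pics/top0.png

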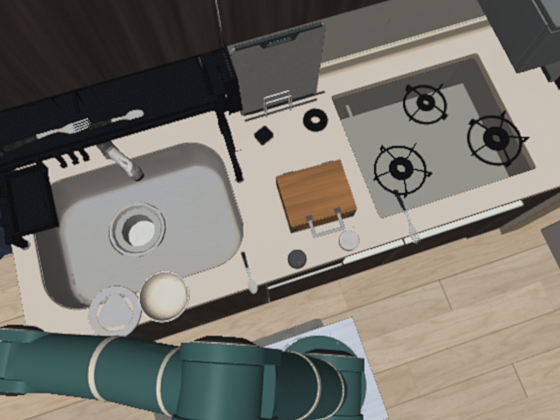

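View pics/side0.png

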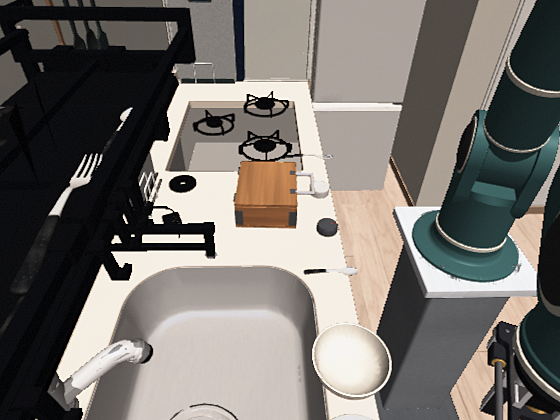

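The top view shows the chest at about (276–355, 160–230), its bail handle at (308–342, 210–236) facing the robot. The tin is at (349, 240) and the timer at (297, 258). The side view agrees.

```bash
cat > h.py <<'E'
import numpy as np, cv2
from scipy.spatial.transform import Rotation as R
from station import arm
def rot(q): return R.from_quat(np.roll(q,-1))
def ray(n,uv):
    p=arm.camera_params(n); a=np.linalg.inv(p["mtx"])@[*uv,1]
    return p["eye"], rot(p["rotation"]).apply(a*[1,-1,-1])
def plane(n,uv,z):
    e,d=ray(n,uv); return e+d*(z-e[2])/d[2]
def proj(n,X):
    p=arm.camera_params(n); c=rot(p["rotation"]).inv().apply(np.asarray(X)-p["eye"])*[1,-1,-1]
    a=p["mtx"]@c; return a[:2]/a[2]
def tri(u,v):
    (a,d),(b,e)=ray("top",u),ray("side",v)
    d=d/np.linalg.norm(d);e=e/np.linalg.norm(e)
    s=np.linalg.lstsq(np.c_[d,-e],b-a,rcond=None)[0]
    return (a+s[0]*d+b+s[1]*e)/2, np.linalg.norm(a+s[0]*d-b-s[1]*e)
E
python3 - <<'E'
from h import *
print(proj("top",[0,0,0]),proj("side",[0,0,0]))
im=cv2.imread("pics/top0.png"); hsv=cv2.cvtColor(im,cv2.COLOR_BGR2HSV)
m=cv2.inRange(hsv,(5,110,60),(18,255,255)); m[:155]=0;m[240:]=0;m[:,:265]=0;m[:,370:]=0
c=max(cv2.findContours(m,0,2)[0],key=cv2.contourArea); h=cv2.convexHull(c)
q=cv2.approxPolyDP(h,5,True)[:,0]; print(q.tolist(),cv2.contourArea(c))
for z in(.085,.075,0):
  P=np.array([plane("top",u,z) for u in q]);print(z,P.round(4).tolist())
c=cv2.resize(im[150:270,240:400],None,fx=5,fy=5,interpolation=2); cv2.imwrite("pics/c0.png",c[:600,:800])
E
```

```text
[318.20460374 383.22065951] [462.31466422 243.03809962]
[[339, 160], [355, 209], [291, 227], [277, 177]] 3555.5
0.085 [[0.6085, -0.2782, 0.085], [0.4427, -0.2689, 0.085], [0.45, -0.0658, 0.085], [0.6155, -0.0757, 0.085]]
0.075 [[0.612, -0.2807, 0.075], [0.445, -0.2714, 0.075], [0.4524, -0.0669, 0.075], [0.619, -0.0768, 0.075]]
0 [[0.638, -0.2995, 0.0], [0.4624, -0.2897, 0.0], [0.4701, -0.0747, 0.0], [0.6454, -0.0851, 0.0]]
```

View pics/c0.png

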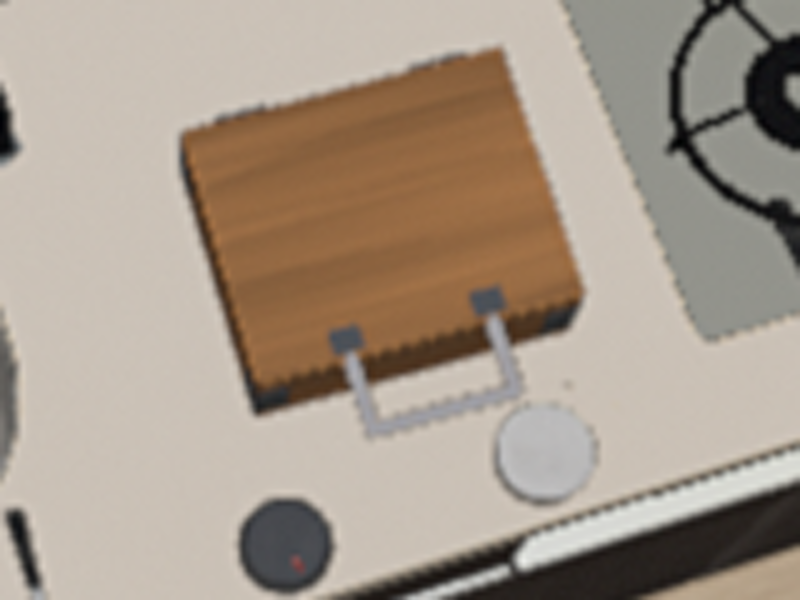

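The crop shows the lid top corners at about (183,133), (502,48), (582,290), (255,385). The bar runs (375,432)–(518,390), and the tin lies in front of its -y end.

```bash
python3 - <<'E'
import cv2
im=cv2.imread("pics/side0.png")
cv2.imwrite("pics/c1.png",cv2.resize(im[135:255,200:360],None,fx=5,fy=5,interpolation=2))
E
```

```text
(no output)
```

View pics/c1.png

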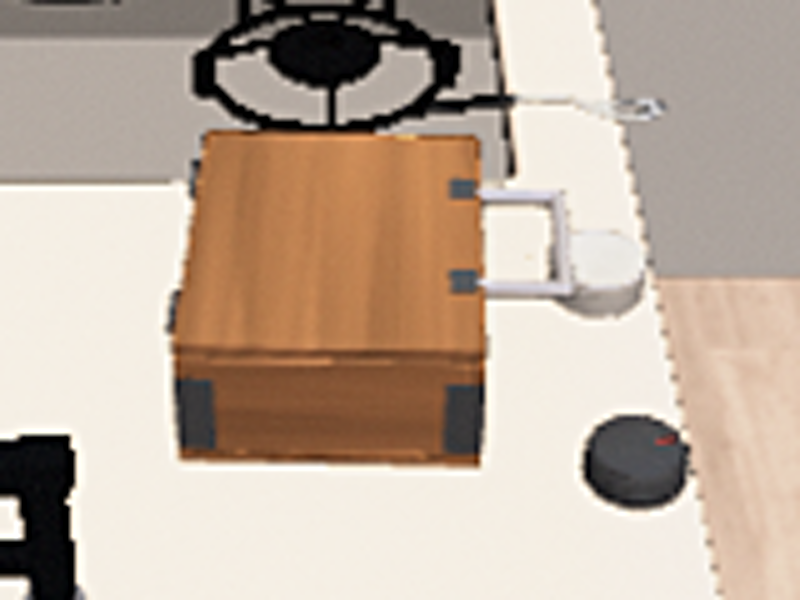

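The side crop shows the lid top corners at (207,132), (480,136), (485,349), (175,347). The bar runs (560,193)–(564,293).

```bash
python3 - <<'E'
from h import *
f=lambda x,o:(np.array(x)+.5)/5-.5+o
T=f([(183,133),(502,48),(582,290),(255,385),(375,432),(518,390)],(240,150)) # RL RR FR FL barL barR
S=f([(175,347),(207,132),(480,136),(485,349),(563,293),(560,193)],(200,135))
L=np.array([(85,105,85),(85,-105,85),(-85,-105,85),(-85,105,85),(-130,43,81),(-130,-43,81)])/1e3
for t,s in zip(T,S): X,g=tri(t,s); print(X.round(4),round(g,4))
from scipy.optimize import least_squares
def res(p,w):
    W=R.from_euler('z',p[2]).apply(L)+[p[0],p[1],p[3]]
    r=[]
    for l,w0 in zip(range(6),W):
        if 't' in w:r+=list(proj("top",w0)-T[l])
        if 's' in w:r+=list(proj("side",w0)-S[l])
    return np.array(r)
for w in('t','s','ts'):
    o=least_squares(res,[.53,-.17,-.04,0],args=(w,)); print(w,o.x.round(4),o.fun.round(1))
E
```

```text
[ 0.6193 -0.0744  0.0819] 0.0012
[ 0.6109 -0.2826  0.0833] 0.0004
[ 0.4441 -0.2724  0.0873] 0.0027
[ 0.4521 -0.0652  0.086 ] 0.0016
[ 0.4039 -0.1255  0.077 ] 0.0016
[ 0.3989 -0.2145  0.0841] 0.0008
t [ 0.5343 -0.176  -0.0382 -0.0109] [-0.4 -0.1 -0.3 -0.3  0.9  0.8  0.6  0.1  0.4 -0.6 -1.2  0.2]
s [ 0.5311 -0.1804 -0.0399 -0.0051] [-0.4 -0.6 -0.1 -0.2 -0.   0.1  0.7  0.2  0.4 -1.  -0.6  1.5]
ts [ 0.5315 -0.1744 -0.0389 -0.0008] [-0.6 -0.3 -0.7 -0.4 -0.1 -0.6 -0.4 -0.2  1.2  0.8 -0.   0.   0.4  0.2
  0.8  0.4  0.4 -0.4  0.5 -1.  -1.   0.4 -0.5  1.5]
```

```bash
cat >> h.py <<'E'
C=np.array([.5315,-.1744,0]); YAW=-.039; RC=R.from_euler('z',YAW)
def tool(x,y,z,th):   # grasp point in chest mm, forward tilt -> world TCP pose
    s,c=np.sin(th),np.cos(th); Q=RC*R.from_matrix([[0,c,s],[1,0,0],[0,s,-c]])
    return C+RC.apply(np.array([x,y,z])/1e3)-Q.apply([0,0,arm.grip_depth]),Q
def here():
    s=arm.state(); Q=rot(s["orientation"]); p=np.array(s["tool_pos"]); g=p+Q.apply([0,0,arm.grip_depth])
    z=RC.inv().apply(Q.apply([0,0,1]))
    print("t%.1f chest grasp"%s["time_s"],(RC.inv().apply(g-C)*1e3).round(1),"tilt %.3f"%np.arctan2(z[0],-z[2]),"F",s["force"].round(1),"w %.4f ff %.1f"%(s["grip_width"],s["finger_force"]),"q",s["qpos"].round(2))
    return p,Q
def rows(*ts):
    p,Q=here()
    for t in ts:
        a,B=tool(*t[:4]); print(' '.join('%.4f'%v for v in [*Q.inv().apply(a-p),*(Q.inv()*B).as_rotvec()]))
def lid(a,th,y=0,r=215): return (85-r*np.cos(a)+0*y-6*np.sin(a), y, 75+r*np.sin(a)+6*np.cos(a), th) 
def stay(a,th,y=-59): return (37-78*np.cos(a), y, 61+78*np.sin(a), th)
E
python3 -c "
from h import *
rows((-130,380,230,0),(-130,0,180,0),(-130,0,81,0))"
```

```text
t0.1 chest grasp [-299.9  731.1  223.7] tilt -0.000 F [0.9 0.  0.4] w 0.0940 ff 0.0 q [-1.18  0.42 -0.01  1.61  0.    1.11 -0.05]
-0.2909 -0.2599 -0.0060 -0.0009 0.0007 1.1800
-0.4356 -0.6112 0.0444 -0.0009 0.0007 1.1800
-0.4356 -0.6111 0.1434 -0.0009 0.0007 1.1800
```

Careful with the scale: shifts go in units of 20 mm and turns go in units of 0.1 rad. That gives: -0.29 m is -14.5, -0.26 m is -13, 0.6 rad is 6.

```bash
sed -i 's/+0\*y-6\*np/+6*np/' h.py
```

inch_along(
  deltas=[
    [-14.5,-13,0,0,0,6,0.04],
    [-14.5,-13,0,0,0,6,0.04],
    [-14.5,-13,0,0,0,6,0.04],
    [-14.5,-13,0,0,0,6,0.04],
    [-14.5,-13,0,0,0,6,0.04],
    [-14.5,-13,0,0,0,6,0.04],
    [-14.5,-13,0,0,0,6,0.04],
    [-14.5,-13,0,0,0,6,0.04],
    [-14.5,-13,0,0,0,6,0.04],
  ],
)

```text
time_s: 1.0
tool_pos: [0.4174, 0.2063, 0.2056]
orientation: [0.0, 0.495, 0.869, -0.0]
force: [-0.7, 1.2, 0.1]
grip_width: 0.0396
finger_force: 0.0
```

```bash
python3 -c "
from h import *
rows((-130,0,180,0))"
```

```text
t1.0 chest grasp [-128.9  376.   224.4] tilt 0.000 F [-0.7  1.2  0.1] w 0.0396 ff 0.0 q [-0.8   0.13  0.3   2.   -0.04  1.01  0.05]
-0.3152 -0.2049 0.0446 0.0002 0.0008 0.5734
```

inch_along(
  deltas=[
    [-15.75,-10.25,2.2,0,0,5.73,0.04],
    [-15.75,-10.25,2.2,0,0,5.73,0.04],
    [-15.75,-10.25,2.2,0,0,5.73,0.04],
    [-15.75,-10.25,2.2,0,0,5.73,0.04],
    [-15.75,-10.25,2.2,0,0,5.73,0.04],
    [-15.75,-10.25,2.2,0,0,5.73,0.04],
    [-15.75,-10.25,2.2,0,0,5.73,0.04],
    [-15.75,-10.25,2.2,0,0,5.73,0.04],
    [-15.75,-10.25,2.2,0,0,5.73,0.04],
    [-15.75,-10.25,2.2,0,0,5.73,0.04],
  ],
)

```text
time_s: 2.0
tool_pos: [0.4021, -0.1645, 0.1612]
orientation: [-0.0, 0.719, 0.695, -0.0]
force: [0.8, 0.6, 0.6]
grip_width: 0.0398
finger_force: 0.0
```

```bash
python3 -c "
from h import *
rows((-130,0,81,0))"
```

```text
t2.0 chest grasp [-129.7    4.9  180. ] tilt -0.001 F [0.8 0.6 0.6] w 0.0398 ff 0.0 q [-0.32  0.15  0.7   2.13 -0.12  0.9   0.41]
-0.0049 -0.0002 0.0990 -0.0008 0.0002 0.0063
```

inch_along(
  deltas=[
    [-0.25,0,2.5,0,0,0.06,0.04],
    [-0.25,0,3.75,0,0,0.06,0.04],
    [-0.25,0,4.95,0,0,0.06,0.04],
    [-0.25,0,4.95,0,0,0.06,0.04],
    [-0.25,0,4.95,0,0,0.06,0],
    [-0.25,0,4.95,0,0,0.06,0],
    [-0.25,0,4.95,0,0,0.06,0],
    [-0.25,0,4.95,0,0,0.06,0],
  ],
  squeeze=20,
)

```text
time_s: 2.8
tool_pos: [0.4026, -0.1695, 0.0632]
orientation: [0.0, 0.72, 0.694, 0.001]
force: [-0.9, -0.2, 0.7]
grip_width: 0.0112
finger_force: 0.0
```

```bash
python3 -c "
from h import *
rows(*[lid(a,t) for a,t in((.1,.05),(.2,.1),(.3,.15),(.4,.2),(.5,.25),(.6,.3),(.7,.35),(.8,.4),(.9,.45),(1,.5))])"
```

```text
t2.8 chest grasp [-1.29e+02 -1.00e-01  8.20e+01] tilt 0.001 F [-0.9 -0.2  0.7] w 0.0112 ff 0.0 q [-0.21  0.35  0.62  2.2  -0.33  0.68  0.61]
0.0001 0.0017 -0.0204 -0.0485 -0.0001 0.0014
0.0001 0.0064 -0.0416 -0.0985 -0.0002 0.0014
0.0001 0.0133 -0.0624 -0.1485 -0.0002 0.0014
0.0001 0.0222 -0.0826 -0.1985 -0.0002 0.0014
0.0001 0.0330 -0.1018 -0.2485 -0.0003 0.0014
0.0001 0.0457 -0.1201 -0.2985 -0.0003 0.0014
0.0000 0.0601 -0.1371 -0.3485 -0.0003 0.0014
0.0000 0.0761 -0.1527 -0.3985 -0.0004 0.0014
-0.0000 0.0935 -0.1668 -0.4485 -0.0004 0.0014
-0.0000 0.1122 -0.1793 -0.4985 -0.0004 0.0013
```

inch_along(
  deltas=[
    [0,0,0,0,0,0,0],
    [0,0,0,0,0,0,0],
  ],
  squeeze=20,
)

```text
time_s: 3.0
tool_pos: [0.4024, -0.1695, 0.063]
orientation: [0.0, 0.72, 0.694, 0.0]
force: [-0.5, 2.3, 9.2]
grip_width: 0.0091
finger_force: 20.0
```

inch_along(
  deltas=[
    [0,0.05,-0.5,-0.24,0,0,0],
    [0,0.1,-1,-0.5,0,0,0],
    [0,0.2,-1.55,-0.74,0,0,0],
    [0,0.3,-2.1,-1,0,0,0],
    [0,0.5,-2.6,-1.24,0,0,0],
    [0,0.65,-3.1,-1.5,0,0,0],
    [0,1.1,-4.15,-2,0,0,0],
    [0,1.65,-5.1,-2.5,0,0,0],
  ],
)

```text
time_s: 3.8
tool_pos: [0.4368, -0.171, 0.1661]
orientation: [0.092, 0.714, 0.688, 0.088]
force: [19.8, -2.7, -14.8]
grip_width: 0.0091
finger_force: 20.0
```

```bash
python3 -c "
from h import *
rows(*[lid(a,t) for a,t in((.6,.3),(.7,.35),(.8,.4),(.9,.45),(1,.5),(1.1,.55),(1.2,.6),(1.3,.65))])"
```

```text
t3.8 chest grasp [-99.5  -0.3 184.3] tilt 0.255 F [ 19.8  -2.7 -14.8] w 0.0091 ff 20.0 q [-0.3   0.05  0.69  2.23 -0.2   0.64  0.5 ]
0.0003 0.0153 -0.0139 -0.0450 0.0005 0.0013
0.0003 0.0335 -0.0268 -0.0950 0.0004 0.0013
0.0002 0.0529 -0.0379 -0.1450 0.0004 0.0014
0.0002 0.0733 -0.0472 -0.1950 0.0004 0.0014
0.0002 0.0945 -0.0545 -0.2450 0.0003 0.0014
0.0001 0.1163 -0.0598 -0.2950 0.0003 0.0014
0.0001 0.1385 -0.0631 -0.3450 0.0003 0.0014
0.0001 0.1608 -0.0642 -0.3950 0.0002 0.0014
```

inch_along(
  deltas=[
    [0,0.8,-0.65,-0.45,0,0,0],
    [0,1.7,-1.3,-0.95,0,0,0],
    [0,2.65,-1.85,-1.45,0,0,0],
    [0,3.65,-2.3,-1.95,0,0,0],
    [0,4.75,-2.65,-2.45,0,0,0],
    [0,5.8,-2.95,-2.95,0,0,0],
    [0,6.9,-3.1,-3.45,0,0,0],
    [0,8,-3.15,-3.95,0,0,0],
  ],
)

```text
time_s: 4.6
tool_pos: [0.5756, -0.1769, 0.2668]
orientation: [0.23, 0.683, 0.657, 0.221]
force: [-0.3, 1.6, -0.5]
grip_width: 0.0091
finger_force: 20.0
```

```bash
python3 -c "
from h import *
rows(*[lid(a,t,r=214.5) for a,t in((1.37,.67),(1.44,.69),(1.5,.7),(1.56,.7),(1.62,.7),(1.67,.7),(1.71,.7),(1.74,.7))])"
```

```text
t4.6 chest grasp [ 32.8  -0.8 281.7] tilt 0.649 F [-0.3  1.6 -0.5] w 0.0091 ff 20.0 q [-0.33  0.02  0.7   2.14 -0.53  0.42  0.75]
0.0008 0.0154 0.0055 -0.0205 0.0003 0.0002
0.0008 0.0288 0.0129 -0.0405 0.0003 0.0002
0.0008 0.0398 0.0199 -0.0505 0.0003 0.0002
0.0008 0.0502 0.0275 -0.0505 0.0003 0.0002
0.0008 0.0600 0.0358 -0.0505 0.0003 0.0002
0.0008 0.0679 0.0431 -0.0505 0.0003 0.0002
0.0008 0.0739 0.0493 -0.0505 0.0003 0.0002
0.0008 0.0782 0.0540 -0.0505 0.0003 0.0002
```

inch_along(
  deltas=[
    [0,0.75,0.25,-0.2,0,0,0],
    [0,1.45,0.65,-0.4,0,0,0],
    [0,2,1,-0.5,0,0,0],
    [0,2.5,1.35,-0.5,0,0,0],
    [0,3,1.8,-0.5,0,0,0],
    [0,3.4,2.15,-0.5,0,0,0],
    [0,3.7,2.45,-0.5,0,0,0],
    [0,3.7,2.45,-0.5,0,0,0],
    [0,3.7,2.45,-0.5,0,0,0],
  ],
)

```text
time_s: 5.5
tool_pos: [0.6634, -0.1803, 0.2709]
orientation: [0.246, 0.677, 0.652, 0.236]
force: [0.1, -5.4, 4.6]
grip_width: 0.0092
finger_force: 20.0
```

```bash
python3 -c "
from h import *
import cv2
rows(lid(1.74,.7,r=214.5),lid(1.75,.7,r=280))
cv2.imwrite('pics/s1.png',arm.camera('side')[:,:,::-1])"
```

```text
t5.5 chest grasp [120.   -0.7 285.3] tilt 0.696 F [ 0.1 -5.4  4.6] w 0.0092 ff 20.0 q [-0.27  0.2   0.65  1.99 -0.81  0.42  0.94]
0.0007 0.0056 0.0044 -0.0043 0.0006 0.0005
0.0007 0.0572 -0.0359 -0.0043 0.0006 0.0005
```

View pics/s1.png

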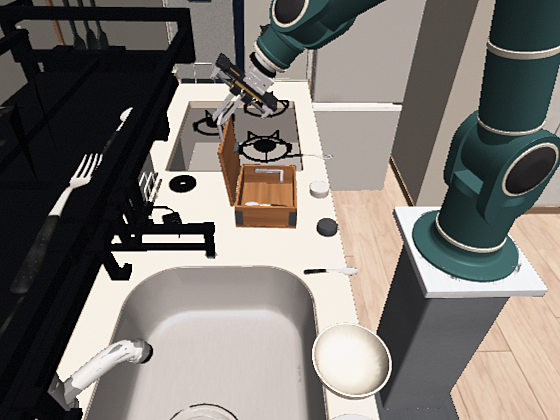

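The lid is up at about (228,150) with the gripper on its bar. The stay is visible in the chest at (265,172). Now finish to the stop, release and back off.

inch_along(
  deltas=[
    [0,0.15,0.1,0,0,0,0],
    [0,0.3,0.25,0,0,0,0],
    [0,0.3,0.25,0,0,0,0],
    [0,0.3,0.25,0,0,0,0.03],
    [0,0.3,0.25,0,0,0,0.03],
    [0,0.3,0.25,0,0,0,0.03],
    [0,0.3,-1,0,0,0,0.03],
    [0,0.3,-3,0,0,0,0.03],
    [0,0.3,-4,0,0,0,0.03],
  ],
)

```text
time_s: 6.45
tool_pos: [0.6152, -0.1784, 0.3373]
orientation: [0.246, 0.678, 0.652, 0.236]
force: [0.5, 0.5, 0.2]
grip_width: 0.0304
finger_force: 0.0
```

```bash
python3 -c "
from h import *
rows((-41,-59,190,.3),(-41,-59,150,0),(-41,-59,61,0))
import cv2
a,b=arm.camera('side'),arm.camera('top')
d=np.vstack([cv2.resize(a[120:240,200:360],None,fx=2.5,fy=2.5,interpolation=2),cv2.resize(b[130:250,240:400],None,fx=2.5,fy=2.5,interpolation=2)])
cv2.imwrite('pics/m1.png',d[:,:,::-1]);np.savez('pics/m1.npz',a=a,b=b)"
```

```text
t6.5 chest grasp [ 71.8  -0.7 351.7] tilt 0.696 F [0.5 0.5 0.2] w 0.0304 ff 0.0 q [-0.43 -0.    0.77  2.01 -0.4   0.5   0.59]
-0.0583 -0.1975 0.0503 0.3959 -0.0003 -0.0002
-0.0583 -0.2279 0.0781 0.6959 -0.0003 -0.0001
-0.0584 -0.2850 0.1464 0.6959 -0.0003 -0.0001
```

View pics/m1.png

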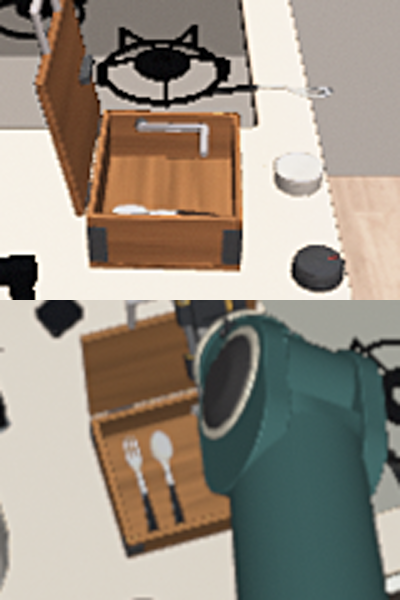

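The lid stands by itself. The stay lies flat, with its pin at about (205,125)–(205,155) in the upper half.

inch_along(
  deltas=[
    [-2.9,-2.5,-1,1.5,0,0,0.03],
    [-2.9,-5,0,3,0,0,0.03],
    [-2.9,-7.5,1,4.5,0,0,0.03],
    [-2.9,-10,3,6,0,0,0.03],
    [-2.9,-11.4,3.9,6.96,0,0,0.03],
    [-2.9,-11.4,3.9,6.96,0,0,0.03],
    [-2.9,-11.4,3.9,6.96,0,0,0.03],
  ],
)

```text
time_s: 7.25
tool_pos: [0.4872, -0.2301, 0.1258]
orientation: [-0.003, 0.72, 0.694, -0.002]
force: [-0.4, -0.4, 1.1]
grip_width: 0.0301
finger_force: 0.0
```

```bash
python3 -c "
from h import *
rows((-41,-59,61,0))
f=lambda x,y,z:((proj('side',C+RC.apply(np.array([x,y,z])/1e3))-[200,120]+.5)*2.5-.5).round(1)
print(f(-41,-34,61),f(-41,-59,61),f(-41,-85,61),f(37,-88,61))
for u in((206,153),(206,126)):
  X=plane('side',(np.array(u)+.5)/2.5-.5+[200,120],.061); print(RC.inv().apply(X-C))
"
```

```text
t7.2 chest grasp [-41.9 -57.5 144.6] tilt -0.007 F [-0.4 -0.4  1.1] w 0.0301 ff 0.0 q [-0.24  0.47  0.79  1.92 -0.41  0.93  0.71]
-0.0017 0.0017 0.0836 -0.0073 -0.0014 0.0011
[203.5 153.5] [203.6 141.5] [203.7 129.3] [140.7 126.7]
[-0.0440342  -0.03516569  0.061     ]
[-0.04380007 -0.09239039  0.061     ]
```

inch_along(
  deltas=[
    [-0.1,0.05,1.5,-0.07,0,0,0.03],
    [-0.1,0.05,3,-0.07,0,0,0.03],
    [-0.1,0.05,3.75,-0.07,0,0,0.03],
    [-0.1,0.05,4.2,-0.07,0,0,0.03],
    [-0.1,0.05,4.2,-0.07,0,0,0],
    [-0.1,0.05,4.2,-0.07,0,0,0],
    [-0.1,0.05,4.2,-0.07,0,0,0],
    [-0.1,0.05,4.2,-0.07,0,0,0],
    [-0.1,0.05,4.2,-0.07,0,0,0],
  ],
  squeeze=15,
)

```text
time_s: 8.15
tool_pos: [0.4891, -0.2331, 0.0466]
orientation: [0.002, 0.721, 0.693, 0.002]
force: [-8.2, 0.9, 6.8]
grip_width: 0.0091
finger_force: 15.0
```

```bash
python3 -c "
from h import *
rows(*[stay(a,t) for a,t in((.15,.05),(.3,.1),(.45,.15),(.6,.2),(.75,.28),(.9,.36),(1.05,.44),(1.2,.52),(1.35,.6))])"
```

```text
t8.2 chest grasp [-40.2 -60.3  65.4] tilt 0.005 F [-8.2  0.9  6.8] w 0.0091 ff 15.0 q [-0.15  0.58  0.69  1.96 -0.53  0.78  0.81]
0.0013 0.0010 -0.0073 -0.0447 -0.0005 0.0006
0.0013 0.0046 -0.0187 -0.0947 -0.0005 0.0006
0.0013 0.0098 -0.0297 -0.1447 -0.0006 0.0006
0.0013 0.0167 -0.0399 -0.1947 -0.0006 0.0006
0.0013 0.0255 -0.0494 -0.2747 -0.0006 0.0005
0.0013 0.0355 -0.0577 -0.3547 -0.0006 0.0005
0.0013 0.0466 -0.0648 -0.4347 -0.0006 0.0005
0.0013 0.0585 -0.0705 -0.5147 -0.0007 0.0005
0.0013 0.0710 -0.0746 -0.5947 -0.0007 0.0004
```

inch_along(
  deltas=[
    [0.05,-0.05,0,0,0,0,0.03],
    [0.05,-0.05,0.1,0,0,0,0.03],
    [0.05,-0.05,0.225,0,0,0,0.03],
    [0.05,-0.05,0.225,0,0,0,0.03],
    [0.05,-0.05,0.225,0,0,0,0],
    [0.05,-0.05,0.225,0,0,0,0],
    [0.05,-0.05,0.225,0,0,0,0],
    [0.05,-0.05,0.225,0,0,0,0],
    [0.05,-0.05,0.225,0,0,0,0],
  ],
  squeeze=15,
)

```text
time_s: 9.05
tool_pos: [0.489, -0.2321, 0.0414]
orientation: [0.002, 0.72, 0.694, 0.002]
force: [0.2, -1.4, -0.3]
grip_width: 0.0094
finger_force: 15.0
```

```bash
python3 -c "
from h import *
rows(*[stay(a,t) for a,t in((.15,.05),(.3,.1),(.45,.15),(.6,.2),(.75,.28),(.9,.36),(1.05,.44),(1.2,.52),(1.35,.6))])"
```

```text
t9.1 chest grasp [-40.3 -59.3  60.2] tilt 0.006 F [ 0.2 -1.4 -0.3] w 0.0094 ff 15.0 q [-0.15  0.59  0.68  1.97 -0.53  0.76  0.81]
0.0003 0.0011 -0.0125 -0.0438 0.0002 0.0009
0.0003 0.0047 -0.0239 -0.0938 0.0001 0.0009
0.0003 0.0100 -0.0349 -0.1438 0.0001 0.0009
0.0002 0.0168 -0.0451 -0.1938 0.0001 0.0009
0.0002 0.0257 -0.0546 -0.2738 0.0000 0.0009
0.0002 0.0357 -0.0629 -0.3538 0.0000 0.0009
0.0002 0.0468 -0.0700 -0.4338 -0.0000 0.0009
0.0002 0.0587 -0.0756 -0.5138 -0.0001 0.0009
0.0002 0.0712 -0.0798 -0.5938 -0.0001 0.0009
```

inch_along(
  deltas=[
    [0,0.05,-0.6,-0.44,0,0,0],
    [0,0.25,-1.2,-0.94,0,0,0],
    [0,0.5,-1.75,-1.44,0,0,0],
    [0,0.85,-2.25,-1.94,0,0,0],
    [0,1.3,-2.75,-2.74,0,0,0],
    [0,1.8,-3.15,-3.54,0,0,0],
    [0,2.35,-3.5,-4.34,0,0,0],
    [0,2.95,-3.8,-5.14,0,0,0],
    [0,2.95,-3.8,-5.14,0,0,0],
  ],
  squeeze=15,
)

```text
time_s: 9.95
tool_pos: [0.5468, -0.2344, 0.118]
orientation: [0.186, 0.697, 0.669, 0.179]
force: [-2.0, 3.7, 9.9]
grip_width: 0.0096
finger_force: 15.0
```

```bash
python3 -c "
from h import *
rows(*[stay(a,t) for a,t in((1.3,.6),(1.4,.65),(1.5,.7),(1.6,.75),(1.7,.75),(1.78,.75),(1.85,.75),(1.9,.75))])"
```

```text
t9.9 chest grasp [  8.2 -59.4 134.2] tilt 0.522 F [-2.   3.7  9.9] w 0.0096 ff 15.0 q [ 0.14  0.31  0.38  2.17 -1.05  0.38  1.37]
0.0004 0.0093 0.0022 -0.0781 -0.0009 -0.0012
0.0004 0.0176 0.0044 -0.1281 -0.0009 -0.0012
0.0004 0.0257 0.0073 -0.1781 -0.0009 -0.0012
0.0004 0.0335 0.0109 -0.2281 -0.0009 -0.0012
0.0004 0.0399 0.0153 -0.2281 -0.0009 -0.0012
0.0004 0.0447 0.0193 -0.2281 -0.0009 -0.0012
0.0004 0.0487 0.0231 -0.2281 -0.0009 -0.0012
0.0004 0.0513 0.0259 -0.2281 -0.0009 -0.0012
```

```bash

python3 -c "
from h import *
rows(*[stay(a,t) for a,t in((1.3,.55),(1.4,.58),(1.5,.58),(1.6,.58),(1.7,.58),(1.78,.58),(1.85,.58),(1.9,.58))])"
```

```text
t9.9 chest grasp [  8.2 -59.4 134.2] tilt 0.522 F [-2.   3.7  9.9] w 0.0096 ff 15.0 q [ 0.14  0.31  0.38  2.17 -1.05  0.38  1.37]
0.0004 0.0083 0.0023 -0.0281 -0.0010 -0.0011
0.0004 0.0163 0.0046 -0.0581 -0.0010 -0.0012
0.0004 0.0235 0.0076 -0.0581 -0.0010 -0.0012
0.0004 0.0303 0.0113 -0.0581 -0.0010 -0.0012
0.0004 0.0368 0.0158 -0.0581 -0.0010 -0.0012
0.0004 0.0416 0.0197 -0.0581 -0.0010 -0.0012
0.0004 0.0455 0.0235 -0.0581 -0.0010 -0.0012
0.0004 0.0482 0.0264 -0.0581 -0.0010 -0.0012
```

inch_along(
  deltas=[
    [0,0.4,0.1,-0.3,0,0,0],
    [0,0.8,0.2,-0.58,0,0,0],
    [0,1.175,0.35,-0.58,0,0,0],
    [0,1.515,0.55,-0.58,0,0,0],
    [0,1.84,0.775,-0.58,0,0,0],
    [0,2.08,0.975,-0.58,0,0,0],
    [0,2.275,1.175,-0.58,0,0,0],
    [0,2.275,1.175,-0.58,0,0,0],
  ],
)

```text
time_s: 10.75
tool_pos: [0.5992, -0.2362, 0.1197]
orientation: [0.205, 0.69, 0.665, 0.197]
force: [-0.5, -2.9, 1.2]
grip_width: 0.0098
finger_force: 15.0
```

```bash
python3 -c "
from h import *
rows(*[stay(a,t) for a,t in((1.88,.58),(1.91,.58))])"
```

```text
t10.8 chest grasp [ 59.8 -59.1 135.4] tilt 0.578 F [-0.5 -2.9  1.2] w 0.0098 ff 15.0 q [ 0.22  0.36  0.25  2.1  -1.14  0.33  1.43]
0.0001 0.0007 0.0006 -0.0022 -0.0002 0.0014
0.0001 0.0022 0.0024 -0.0022 -0.0002 0.0014
```

inch_along(
  deltas=[
    [0,0.05,0.05,0,0,0,0.03],
    [0,0.05,0.05,0,0,0,0.03],
    [0,0.05,0.05,0,0,0,0.03],
    [0,0.05,0.05,0,0,0,0.03],
    [0,0.05,-0.75,0,0,0,0.03],
    [0,0.05,-1.75,0,0,0,0.03],
    [0,0.05,-3,0,0,0,0.03],
    [0,0.05,-4.5,0,0,0,0.03],
    [0,0.05,-4.5,0,0,0,0.03],
    [0,0.05,-4.5,0,0,0,0.03],
  ],
)

```text
time_s: 11.75
tool_pos: [0.5506, -0.234, 0.1964]
orientation: [0.206, 0.69, 0.665, 0.198]
force: [-0.1, 1.5, -0.3]
grip_width: 0.0302
finger_force: 0.0
```

```bash
python3 -c "
from h import *
import cv2
rows((0,0,330,.6),lid(1.75,.6,r=275),lid(1.75,.6))
a,b=arm.camera('side'),arm.camera('top')
d=np.vstack([cv2.resize(a[100:220,200:360],None,fx=2.5,fy=2.5,interpolation=2),cv2.resize(b[130:250,240:400],None,fx=2.5,fy=2.5,interpolation=2)])
cv2.imwrite('pics/m2.png',d[:,:,::-1])"
```

```text
t11.8 chest grasp [ 11.1 -58.8 212.1] tilt 0.579 F [-0.1  1.5 -0.3] w 0.0302 ff 0.0 q [ 0.08  0.16  0.44  2.15 -0.81  0.44  1.13]
0.0588 0.0557 -0.1046 -0.0205 -0.0008 0.0013
0.0586 0.1808 -0.0402 -0.0205 -0.0008 0.0013
0.0586 0.1395 0.0034 -0.0205 -0.0008 0.0013
```

View pics/m2.png

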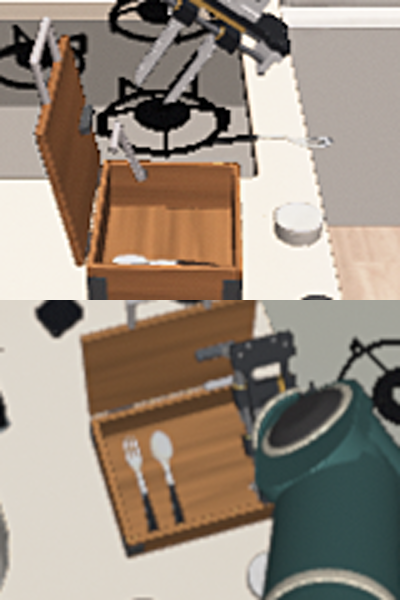

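Both the lid (48,100 upper half) and the stay (120,150) stand back on their stops by themselves. The gripper is clear. Back to the handle.

inch_along(
  deltas=[
    [1,0.5,-2,-0.2,0,0,0.035],
    [2,1.5,-4,-0.2,0,0,0.035],
    [2.925,2.785,-5.25,-0.2,0,0,0.035],
    [2.925,4,-5,-0.2,0,0,0.035],
    [2.925,5.5,-4,-0.2,0,0,0.035],
    [2.925,6.975,-3.25,-0.2,0,0,0.035],
    [2.925,6.975,-3.25,-0.2,0,0,0.035],
    [2.925,6.975,-3.25,-0.2,0,0,0.035],
    [2.925,6.975,-3.25,-0.2,0,0,0.035],
  ],
)

```text
time_s: 12.75
tool_pos: [0.6331, -0.1791, 0.3256]
orientation: [0.212, 0.689, 0.663, 0.204]
force: [-0.4, 0.1, 0.3]
grip_width: 0.0353
finger_force: 0.0
```

```bash
python3 -c "
from h import *
rows(lid(1.75,.6))"
```

```text
t12.8 chest grasp [ 91.1  -0.7 341.1] tilt 0.597 F [-0.4  0.1  0.3] w 0.0353 ff 0.0 q [-0.1   0.09  0.43  1.9  -0.35  0.61  0.51]
0.0007 0.0003 0.0674 -0.0033 -0.0005 0.0005
```

inch_along(
  deltas=[
    [0,0,1.5,0,0,0,0.035],
    [0,0,2.5,0,0,0,0.035],
    [0,0,3.35,0,0,0,0.035],
    [0,0,3.35,0,0,0,0.035],
    [0,0,3.35,0,0,0,0],
    [0,0,3.35,0,0,0,0],
    [0,0,3.35,0,0,0,0],
    [0,0,3.35,0,0,0,0],
    [0,0,3.35,0,0,0,0],
    [0,0,3.35,0,0,0,0],
  ],
  squeeze=25,
)

```text
time_s: 13.75
tool_pos: [0.671, -0.1805, 0.2717]
orientation: [0.212, 0.688, 0.663, 0.204]
force: [-7.5, 0.5, 6.7]
grip_width: 0.0096
finger_force: 25.0
```

```bash
python3 -c "
from h import *
rows(*[lid(a,t) for a,t in((1.71,.6),(1.67,.6),(1.62,.6),(1.56,.58),(1.5,.56),(1.44,.54),(1.4,.52),(1.36,.5))])"
```

```text
t13.8 chest grasp [129.1  -0.6 287.2] tilt 0.598 F [-7.5  0.5  6.7] w 0.0096 ff 25.0 q [-0.06  0.22  0.4   1.89 -0.49  0.51  0.63]
0.0006 -0.0069 -0.0046 -0.0017 -0.0007 0.0007
0.0006 -0.0132 -0.0104 -0.0017 -0.0007 0.0007
0.0006 -0.0215 -0.0173 -0.0017 -0.0007 0.0007
0.0006 -0.0321 -0.0251 0.0183 -0.0007 0.0007
0.0007 -0.0433 -0.0322 0.0383 -0.0007 0.0007
0.0007 -0.0548 -0.0387 0.0583 -0.0007 0.0007
0.0007 -0.0628 -0.0427 0.0783 -0.0007 0.0007
0.0007 -0.0710 -0.0464 0.0983 -0.0007 0.0007
```

inch_along(
  deltas=[
    [0,-0.35,-0.23,0,0,0,0],
    [0,-0.65,-0.5,0,0,0,0],
    [0,-1.075,-0.85,0,0,0,0],
    [0,-1.6,-1.25,0.18,0,0,0],
    [0,-2.15,-1.6,0.38,0,0,0],
    [0,-2.75,-1.925,0.58,0,0,0],
    [0,-3.15,-2.125,0.78,0,0,0],
    [0,-3.55,-2.3,0.98,0,0,0],
    [0,-3.55,-2.3,0.98,0,0,0],
  ],
)

```text
time_s: 14.65
tool_pos: [0.587, -0.177, 0.2703]
orientation: [0.179, 0.698, 0.672, 0.172]
force: [-1.2, 2.2, 7.2]
grip_width: 0.0088
finger_force: 25.0
```

```bash
python3 -c "
from h import *
rows(*[lid(a,t,r=214.5) for a,t in((1.33,.49),(1.3,.48),(1.27,.47),(1.24,.46),(1.21,.45),(1.18,.44),(1.15,.43),(1.12,.42),(1.1,.41))])"
```

```text
t14.7 chest grasp [ 46.5  -0.5 286.7] tilt 0.501 F [-1.2  2.2  7.2] w 0.0088 ff 25.0 q [-0.1   0.09  0.44  1.99 -0.32  0.61  0.51]
0.0005 -0.0072 -0.0015 0.0113 -0.0007 0.0010
0.0005 -0.0135 -0.0033 0.0213 -0.0007 0.0010
0.0005 -0.0200 -0.0048 0.0313 -0.0007 0.0010
0.0005 -0.0265 -0.0062 0.0413 -0.0006 0.0010
0.0005 -0.0330 -0.0074 0.0513 -0.0006 0.0010
0.0005 -0.0395 -0.0084 0.0613 -0.0006 0.0010
0.0005 -0.0461 -0.0092 0.0713 -0.0006 0.0010
0.0005 -0.0527 -0.0098 0.0813 -0.0006 0.0010
0.0005 -0.0572 -0.0101 0.0913 -0.0006 0.0010
```

inch_along(
  deltas=[
    [0,-0.35,-0.075,0.11,0,0,0],
    [0,-0.675,-0.15,0.21,0,0,0],
    [0,-1,-0.235,0.31,0,0,0],
    [0,-1.325,-0.3,0.41,0,0,0],
    [0,-1.65,-0.365,0.51,0,0,0],
    [0,-1.975,-0.415,0.61,0,0,0],
    [0,-1.975,-0.415,0.61,0,0,0],
  ],
)

```text
time_s: 15.35
tool_pos: [0.5481, -0.1754, 0.2578]
orientation: [0.157, 0.703, 0.677, 0.151]
force: [-2.7, 3.2, 7.0]
grip_width: 0.0092
finger_force: 25.0
```

```bash
python3 -c "
from h import *
rows(*[lid(a,t,r=214.5) for a,t in((1.16,.43),(1.14,.42),(1.12,.41),(1.1,.4),(1.08,.39),(1.07,.38),(1.06,.38),(1.05,.38),(1.04,.38))])"
```

```text
t15.3 chest grasp [  8.6  -0.4 274.8] tilt 0.439 F [-2.7  3.2  7. ] w 0.0092 ff 25.0 q [-0.11  0.05  0.45  2.04 -0.25  0.65  0.47]
0.0004 -0.0039 -0.0009 0.0092 -0.0008 0.0009
0.0004 -0.0084 -0.0011 0.0192 -0.0008 0.0009
0.0004 -0.0129 -0.0012 0.0292 -0.0008 0.0009
0.0004 -0.0173 -0.0013 0.0392 -0.0008 0.0009
0.0004 -0.0218 -0.0012 0.0492 -0.0008 0.0009
0.0004 -0.0242 -0.0012 0.0592 -0.0008 0.0009
0.0004 -0.0263 -0.0011 0.0592 -0.0008 0.0009
0.0004 -0.0284 -0.0010 0.0592 -0.0008 0.0009
0.0004 -0.0306 -0.0009 0.0592 -0.0008 0.0009
```

inch_along(
  deltas=[
    [0,-0.2,-0.04,0.09,0,0,0],
    [0,-0.42,-0.05,0.19,0,0,0],
    [0,-0.65,-0.06,0.29,0,0,0],
    [0,-0.865,-0.06,0.39,0,0,0],
    [0,-1.025,-0.06,0.49,0,0,0],
    [0,-1.025,-0.06,0.49,0,0,0],
    [0,-1.025,-0.06,0.49,0,0,0],
  ],
)

```text
time_s: 16.05
tool_pos: [0.5293, -0.1749, 0.2499]
orientation: [0.14, 0.707, 0.68, 0.134]
force: [-0.4, 5.0, 2.8]
grip_width: 0.009
finger_force: 25.0
```

```bash
python3 -c "
from h import *
rows(*[lid(a,t,r=214.5) for a,t in((1.08,.39),(1.07,.39),(1.06,.39),(1.055,.39),(1.05,.39),(1.045,.39),(1.04,.39))])
import cv2
a=arm.camera('side')
cv2.imwrite('pics/m3.png',cv2.resize(a[90:210,200:360],None,fx=5,fy=5,interpolation=2)[:,:,::-1])"
```

```text
t16.1 chest grasp [ -9.3  -0.6 267.3] tilt 0.390 F [-0.4  5.   2.8] w 0.0090 ff 25.0 q [-0.11  0.05  0.46  2.04 -0.21  0.69  0.44]
0.0006 -0.0014 -0.0003 -0.0000 -0.0004 0.0010
0.0006 -0.0036 -0.0002 -0.0000 -0.0004 0.0010
0.0006 -0.0057 0.0000 -0.0000 -0.0004 0.0010
0.0006 -0.0068 0.0001 -0.0000 -0.0004 0.0010
0.0006 -0.0079 0.0002 -0.0000 -0.0004 0.0010
0.0006 -0.0089 0.0004 -0.0000 -0.0004 0.0010
0.0006 -0.0100 0.0005 -0.0000 -0.0004 0.0010
```

View pics/m3.png

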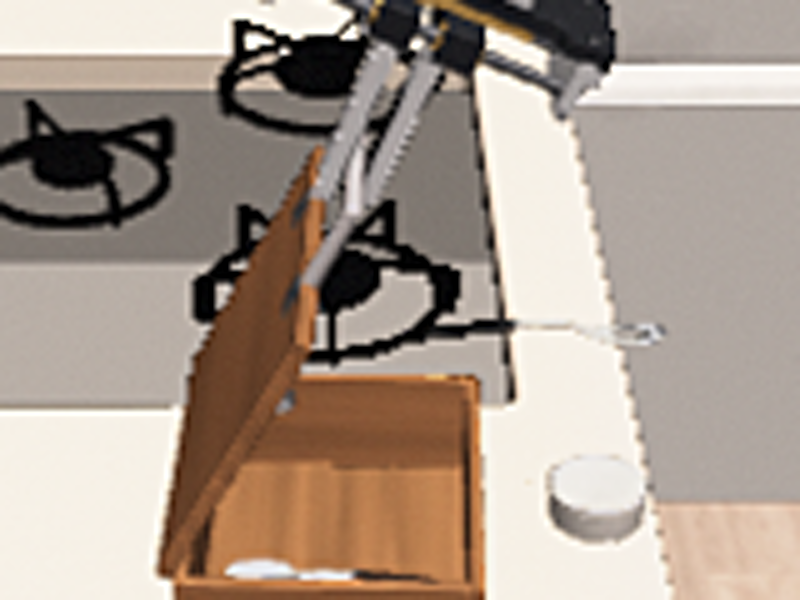

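The lid is held at about 1.09 and the cleat shows at (287,400) with the stay hidden behind the lid. Ease it on in small steps.

Careful with the scale: shifts go in units of 20 mm and turns go in units of 0.1 rad. That gives: -0.0057 m is -0.285, -0.0045 m is -0.225.

inch_along(
  deltas=[
    [0,-0.075,-0.01,0,0,0,0],
    [0,-0.15,-0.005,0,0,0,0],
    [0,-0.225,0,0,0,0,0],
    [0,-0.285,0,0,0,0,0],
    [0,-0.285,0,0,0,0,0],
    [0,-0.285,0,0,0,0,0],
  ],
)

```text
time_s: 16.7
tool_pos: [0.5237, -0.1746, 0.2473]
orientation: [0.139, 0.707, 0.68, 0.134]
force: [2.6, 5.0, -5.2]
grip_width: 0.0095
finger_force: 25.0
```

```bash
python3 -c "
from h import *
rows(*[lid(a,.39,r=214.5) for a in (1.05,1.045,1.04,1.03)])"
```

```text
t16.7 chest grasp [-15.   -0.5 264.7] tilt 0.389 F [ 2.6  5.  -5.2] w 0.0095 ff 25.0 q [-0.11  0.04  0.46  2.06 -0.21  0.69  0.44]
0.0005 -0.0017 -0.0000 -0.0007 -0.0005 0.0010
0.0005 -0.0027 0.0001 -0.0007 -0.0005 0.0010
0.0005 -0.0038 0.0002 -0.0007 -0.0005 0.0010
0.0005 -0.0059 0.0005 -0.0007 -0.0005 0.0010
```

inch_along(
  deltas=[
    [0,-0.05,0,0,0,0,0],
    [0,-0.1,0,0,0,0,0],
    [0,-0.1,0,0,0,0,0],
    [0,-0.1,0,0,0,0,0],
  ],
)

```text
time_s: 17.1
tool_pos: [0.5217, -0.1745, 0.2463]
orientation: [0.139, 0.707, 0.681, 0.134]
force: [4.4, 3.1, -7.6]
grip_width: 0.0091
finger_force: 25.0
```

```bash
python3 -c "
from h import *
rows(lid(1.04,.39,r=214.5))"
```

```text
t17.1 chest grasp [-16.9  -0.5 263.7] tilt 0.389 F [ 4.4  3.1 -7.6] w 0.0091 ff 25.0 q [-0.11  0.04  0.46  2.06 -0.21  0.68  0.44]
0.0005 -0.0017 0.0000 -0.0010 -0.0004 0.0011
```

inch_along(
  deltas=[
    [0,-0.05,0,0,0,0,0],
    [0,-0.1,0.005,0,0,0,0],
    [0,-0.1,0.005,0,0,0,0],
    [0,-0.1,0.005,0,0,0,0],
  ],
)

```text
time_s: 17.5
tool_pos: [0.5204, -0.1744, 0.2457]
orientation: [0.14, 0.707, 0.681, 0.134]
force: [8.0, 4.2, -8.2]
grip_width: 0.0088
finger_force: 25.0
```

```bash
python3 -c "
from h import *
rows(lid(1.04,.39,r=214.5))"
```

```text
t17.5 chest grasp [-18.2  -0.5 263.1] tilt 0.390 F [ 8.   4.2 -8.2] w 0.0088 ff 25.0 q [-0.11  0.03  0.46  2.07 -0.21  0.68  0.45]
0.0004 -0.0002 0.0000 -0.0000 -0.0003 0.0012
```

Resistance has set in at lid angle 1.04, as the geometry predicts. Open a little and see whether the lid is carried.

inch_along(
  deltas=[
    [0,0.025,0,0,0,0,0],
    [0,0.025,0,0,0,0,0.013],
    [0,0.025,0,0,0,0,0.013],
    [0,0.025,0,0,0,0,0.013],
    [0,0.025,0,0,0,0,0.016],
    [0,0.025,0,0,0,0,0.016],
  ],
  squeeze=5,
)

```text
time_s: 18.1
tool_pos: [0.5208, -0.1747, 0.2463]
orientation: [0.14, 0.707, 0.68, 0.134]
force: [-0.8, 0.1, 0.1]
grip_width: 0.016
finger_force: 0.0
```

```bash
python3 -c "
from h import *
import cv2
here()
a=arm.camera('side')
cv2.imwrite('pics/m4.png',cv2.resize(a[90:210,200:360],None,fx=5,fy=5,interpolation=2)[:,:,::-1])"
```

```text
t18.1 chest grasp [-17.9  -0.7 263.7] tilt 0.390 F [-0.8  0.1  0.1] w 0.0160 ff 0.0 q [-0.11  0.03  0.46  2.07 -0.21  0.68  0.45]
```

View pics/m4.png

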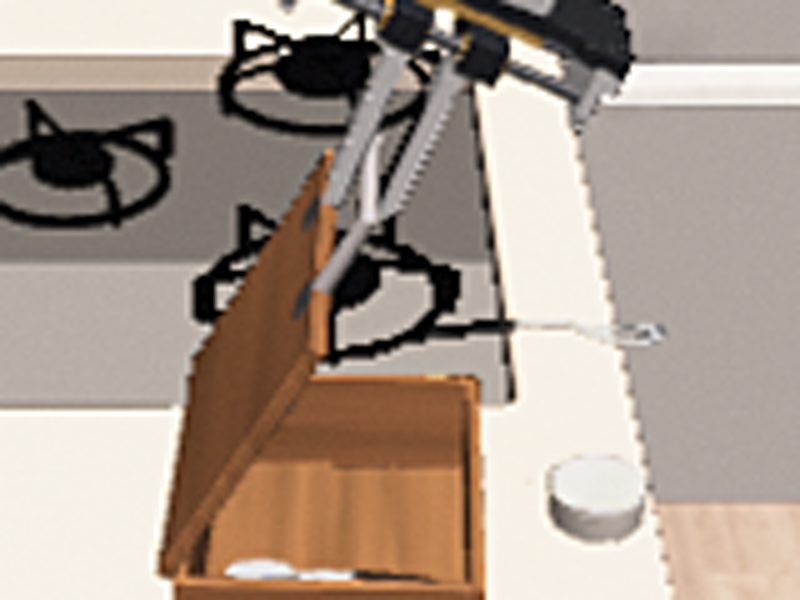

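The lid stands at the same angle with the fingers open and no force on the tool, so the stay carries it. Retreat.

inch_along(
  deltas=[
    [0,0,0,0,0,0,0.032],
    [0,0,0,0,0,0,0.032],
    [0,0,0,0,0,0,0.032],
    [0,0,-0.75,0,0,0,0.032],
    [0,0,-2,0,0,0,0.032],
    [0,0,-4,0,0,0,0.032],
    [0,0,-6,0,0,0,0.032],
    [0,0,-7,0,0,0,0.032],
    [0,0,-7,0,0,0,0.032],
    [0,0,-7,0,0,0,0.032],
  ],
)

```text
time_s: 19.15
tool_pos: [0.4676, -0.1725, 0.3755]
orientation: [0.14, 0.707, 0.68, 0.135]
force: [-0.5, -0.3, -0.6]
grip_width: 0.0321
finger_force: 0.0
```

```bash
python3 -c "
from h import *
import cv2
here()
a=arm.camera('side')
for n in (1.05,1.04):
  x,y,z,_=lid(n,0); print((proj('side',C+RC.apply(np.array([x,0,z])/1e3))-[200,90])*5+2)
cv2.imwrite('pics/m5.png',cv2.resize(a[90:210,200:360],None,fx=5,fy=5,interpolation=2)[:,:,::-1])"
```

```text
t19.1 chest grasp [-71.1  -0.6 392.9] tilt 0.390 F [-0.5 -0.3 -0.6] w 0.0321 ff 0.0 q [-0.11 -0.2   0.42  1.96 -0.03  0.99  0.28]
[367.76167729 175.95318302]
[371.39403091 177.8180559 ]
```

View pics/m5.png

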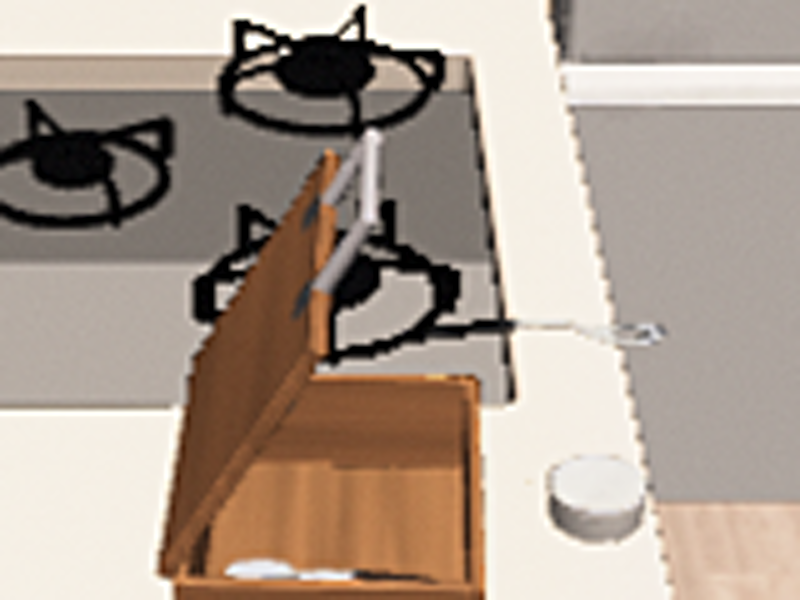

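The lid rests with its bar at (371,177), which matches 1.04–1.05 rad. The gripper is clear, so I'm handing in.

```bash
python3 -c "
from station import arm
print(arm.close_job())"
```

```text
the job is handed in; nothing more can be done
None
```

The lid is propped on the stay at about 1.04 rad and held there with the gripper clear; the cleat catch itself was hidden from the camera, so I judged it from that angle. The other things were not touched, and I handed the job in at about 19 s.

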